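# Find the slack pan lock and flag it

## Robot

A 6-joint arm with a two-finger parallel gripper is mounted at the origin on the work surface. World frame = base frame: x ahead of the robot, y to its left, z up, the work surface at z = 0. Lengths are in mm, angles in rad, forces in N, time in s.
With the tool pointing down it reaches from about 225 to 875 mm from the base axis. Payload 3.4 kg.
Tool frame: the origin (TCP) lies between the finger pads; the fingertips stand 17 mm ahead of it and the grasp point (between the pads) lies 2 mm behind it (manip.nose_length is the distance from the TCP to the fingertips, in mm); z points along the fingers, y is the line along which they close (so a half turn about z gives the same grasp; the last joint's range is limited). The gripper opens to 85 mm and grips with 20 to 120 N. Pads are 22 mm wide; open, the fingers measure 114 mm over their backs; the gripper's body (76 mm by 85 mm) begins 54 mm behind the grasp point. The pads swing forward as they close: fully open they stand 13 mm farther back than shut.
Start: joints at [-1.352, 0.276, 1.505, -0, 1.361, -0.121], TCP at [191.646, -542.155, 248.328] pointing down, gripper open.
Joint ranges: [-2.89, 2.89], [-0.75, 2.08], [0.22, 2.7], [-1.18, 4.32], [0.11, 2.71], [-2.7, 2.7]. Speed limits (rad/s): [2.57, 2.57, 3.14, 3.14, 3.14, 3.14].

## Interface

Orientations are given as a unit quaternion [w, x, y, z].
In Python, from plant import manip, imaging, ticket gives the robot as it stands.
- The arm moves only by the tool move_arm, never from a script. Its argument "rows" is a list that holds one entry, the list of rows, each a list of 4 numbers: the shift along the tool's x, y, z in mm, then the turn about the tool's z in degrees. In form: [[[x, y, z, twist], ...]]. A call has 1 to 12 rows; each row shifts and turns the commanded pose from where the row before left it, along the tool's axes as they then stand; what a row does not reach is not made up. A row lasts 1/12 s, in which the tool goes at most 41.7 mm and 7.16 degrees, less where a joint would pass 70% of its speed; a pose out of reach is approached as far as the arm can. A call is refused whole if a number of a shift passes 41.7 or a number of a turn 7.16, either way. A call with a gripper value outside its range is refused whole. "grip" is the gripper's target within -1 to 1 (shut at 1, half-way at 0, fully open at -1), set as the call begins (left out, the last holds). The fingers move at their own pace and stop on an object; "grip_force" is the grip in N (left out, the last holds). Time passes only in rows, so rows that do not move let the fingers close. It gives the time, the measured TCP pose, the force, the opening and the grip force at its end, in the units of the state.
- manip.state(): the state, without advancing time (a new reading comes with each control period).
- imaging.read_camera(name): name is "scene" or "side" or "wrist"; returns a dict with "image" (384x512x3 uint8, red, green, blue), "z_map" (384x512 float32, mm along the optical axis (not along the pixel's ray), 0 where there is no reading), "vertical_fov" (degrees; the focal length in pixels is half the picture's height over the tangent of half this angle, whatever the lens; pixels are square), "cx", "cy" (the principal point, pixels), "world_from_camera" (4x4, takes a point from camera to world coordinates). Camera axes: x right, y up, looking along -z (the intrinsics and any distortion apply to the point x, -y, -z); pixel columns grow to the right and rows downward; lengths in mm; the calibration is good to about 2 mm. A picture is of the moment at which its call begins.
- ticket.close_job(): hands the job in; it is judged then, once.
The state is a dict: "clock": time; "joints": joint angles; "qvel": joint speeds; "joint_torque": joint torques, N m; "tool_pos": TCP position; "eef_rot": TCP orientation; "force": force on the tool from outside, world axes, zero at the start; "moment": the same for the moment, N m; "finger_gap": finger opening in mm; "grasp_force": force on a finger pad.
Only numpy, scipy, OpenCV 4.12 (cv2) and the standard library are available. Lean on these libraries where they do the work, as an engineer would, in place of code of your own. Each camera call takes 0.05 s, during which the arm holds its last target. There are 200 camera calls.

## Task

One of the three camera heads on the bench has a lock lever that has worked slack. Press the levers clockwise (seen from above) by their black grips, never harder than 20 N, to find the one that slips round instead of springing back, and swing that one on by at least 25 degrees. Then flag that head: seat the red marker peg from the rack in its hole, down to the shoulder, let go of it, and leave the green peg and the other things on the bench alone.

Things in the scene. Friction and masses are not known exactly. Their poses are not given: they have to be found in the camera images.
- head_1: Grey metal camera pan head fixed to the bench, one of three identical ones in any order: housing 135 mm long (x from -45 to +90 mm), 80 mm wide, top face 60 mm above the bench. Origin on the bench under the lever's axis; x points from the axis to the marker hole, z up. At the start the lever points to -x.
- lever_1 (a joint): Turn of head_1's lever (rad) about its vertical axis, growing clockwise from above; starts at 0 at a rigid stop, range to 1.3. Sound: winds up like a stiff spring (3 N at the grip to start, then about 9 N per 0.1 rad: 15 N at 0.15 rad), springs back to about 0.07 when let go. Slack (one head, changes, cannot be seen): keeps turning at about 3 N, stays where left.
- post_1 (a point): Point on the upright black round grip at the end of head_1's lever: grip 14 mm across, 55 mm from the lever axis, its top 115 mm and this point 100 mm above the bench. It stands on the lever's aluminium bar, whose top is 81 mm above the bench. Clockwise moves it to the head's +y at first.
- hole_1 (a point): Centre of the mouth of the marker hole in head_1's top face, 65 mm from the lever axis on the side away from the lever; 15 mm across, 30 mm deep, with a thin yellow painted square around it, its mouth 60 mm above the bench, z up.
- head_2: Grey metal camera pan head fixed to the bench, one of three identical ones in any order: housing 135 mm long (x from -45 to +90 mm), 80 mm wide, top face 60 mm above the bench. Origin on the bench under the lever's axis; x points from the axis to the marker hole, z up. At the start the lever points to -x.
- lever_2 (a joint): Turn of head_2's lever (rad) about its vertical axis, growing clockwise from above; starts at 0 at a rigid stop, range to 1.3. Sound: winds up like a stiff spring (3 N at the grip to start, then about 9 N per 0.1 rad: 15 N at 0.15 rad), springs back to about 0.07 when let go. Slack (one head, changes, cannot be seen): keeps turning at about 3 N, stays where left.
- post_2 (a point): Point on the upright black round grip at the end of head_2's lever: grip 14 mm across, 55 mm from the lever axis, its top 115 mm and this point 100 mm above the bench. It stands on the lever's aluminium bar, whose top is 81 mm above the bench. Clockwise moves it to the head's +y at first.
- hole_2 (a point): Centre of the mouth of the marker hole in head_2's top face, 65 mm from the lever axis on the side away from the lever; 15 mm across, 30 mm deep, with a thin yellow painted square around it, its mouth 60 mm above the bench, z up.
- head_3: Grey metal camera pan head fixed to the bench, one of three identical ones in any order: housing 135 mm long (x from -45 to +90 mm), 80 mm wide, top face 60 mm above the bench. Origin on the bench under the lever's axis; x points from the axis to the marker hole, z up. At the start the lever points to -x.
- lever_3 (a joint): Turn of head_3's lever (rad) about its vertical axis, growing clockwise from above; starts at 0 at a rigid stop, range to 1.3. Sound: winds up like a stiff spring (3 N at the grip to start, then about 9 N per 0.1 rad: 15 N at 0.15 rad), springs back to about 0.07 when let go. Slack (one head, changes, cannot be seen): keeps turning at about 3 N, stays where left.
- post_3 (a point): Point on the upright black round grip at the end of head_3's lever: grip 14 mm across, 55 mm from the lever axis, its top 115 mm and this point 100 mm above the bench. It stands on the lever's aluminium bar, whose top is 81 mm above the bench. Clockwise moves it to the head's +y at first.
- hole_3 (a point): Centre of the mouth of the marker hole in head_3's top face, 65 mm from the lever axis on the side away from the lever; 15 mm across, 30 mm deep, with a thin yellow painted square around it, its mouth 60 mm above the bench, z up.
- red_peg_mid (a point): Centre (half-way up) of the red marker peg, standing in the wooden rack: 62 mm tall; below, a steel shank 12 mm across and 26 mm long; above, a red cylindrical head 24 mm across and 36 mm tall, whose shoulder rests on the rack's top face 35 mm above the bench. This point is 5 mm above the shoulder and 31 mm below the top; z is its upward axis. Fully home in a hole, this point is 5 mm above the mouth.
- green_peg_mid (a point): The same point of the green marker peg, of the same shape, in the rack's other hole, 80 mm from the red one. Not needed: leave it.
- rack: Wooden peg rack fixed to the bench, 150 mm (its x) by 50 mm by 35 mm high, origin under its centre; the two peg holes lie at x = -40 and +40 mm.
- glue: White glue bottle with orange cap, 52 mm across, 130 mm tall, origin under it. Bystander: leave it alone.
- paint_jar: Glass paint jar with green lid, 60 mm across, 75 mm tall, origin under it. Bystander: leave it alone.
- tape: Yellow roll of tape lying flat, 84 mm across, 24 mm high, origin under it. Bystander: leave it alone.
- driver: Red-handled screwdriver lying on the bench, 190 mm long along its x. Bystander: leave it alone.
- spanner: Steel spanner lying on the bench, 160 mm long along its x. Bystander: leave it alone.
- lens_cap: Black lens cap, 56 mm across, 12 mm high, origin under it. Bystander: leave it alone.
Not all that is in view belongs to the job. What is meant by the part that bears red_peg_mid is not white, and is the smaller of those in its own colour.

How it is judged (in metres and radians):
On the way, in this order (a step that is already met when the one before it is completed fails the run):
1. the slack lever has been swung clockwise by more than 0.43 rad (value of joint any of lever_1, lever_2, lever_3 above 0.43 rad), for 0.1 s.
2. the red peg is seated in the hole of the head whose lever slipped (((value of joint lever_1 above 0.43 rad and horizontal distance between red_peg_mid and hole_1 below 0.004 m and z of red_peg_mid in the frame of hole_1 between 0 and 0.008 m) or (value of joint lever_2 above 0.43 rad and horizontal distance between red_peg_mid and hole_2 below 0.004 m and z of red_peg_mid in the frame of hole_2 between 0 and 0.008 m) or (value of joint lever_3 above 0.43 rad and horizontal distance between red_peg_mid and hole_3 below 0.004 m and z of red_peg_mid in the frame of hole_3 between 0 and 0.008 m))), for 0.2 s.
At the end, for the whole second after the job is handed in: The red peg stands in the hole of the head whose lever has been swung (still beyond 0.43 rad): its centre within 4 mm of the hole's axis and less than 8 mm above the mouth (fully home is 5 mm), within 0.1 rad of upright, released and at rest (((value of joint lever_1 above 0.43 rad and horizontal distance between red_peg_mid and hole_1 below 0.004 m and z of red_peg_mid in the frame of hole_1 between 0 and 0.008 m) or (value of joint lever_2 above 0.43 rad and horizontal distance between red_peg_mid and hole_2 below 0.004 m and z of red_peg_mid in the frame of hole_2 between 0 and 0.008 m) or (value of joint lever_3 above 0.43 rad and horizontal distance between red_peg_mid and hole_3 below 0.004 m and z of red_peg_mid in the frame of hole_3 between 0 and 0.008 m)) and angle between red_peg_mid's own z axis and vertical below 0.1 rad and linear speed of red_peg below 0.02 m/s); the robot touches nothing.
It fails at once if the robot pressed a lever with more than 20 N (contact force between any of lever_1, lever_2, lever_3 and the fingers above 20 N or contact force between any of lever_1, lever_2, lever_3 and the arm above 20 N).
It fails at once if the green peg was moved by more than 15 mm (distance of green_peg_mid from where it was at the start of the episode above 0.015 m).
It fails at once if a bystander was moved by more than 30 mm (distance of any of glue, paint_jar, tape, driver, spanner, lens_cap from where it was at the start of the episode above 0.03 m).
It also fails if it takes over 64 s, if anything falls off the work surface, if the arm or the gripper's body presses on something with over 40 N, if the wrist force passes 120 N, or if a joint passes its speed limit or range.

## Working session

There is one attempt and no reset: what is moved stays moved. The work goes in short steps, Python scripts to look and compute and a tool call to move; the robot and the scene stay as the last step left them, time stands still between calls to the robot, and variables do not carry over. Pictures are saved under pics/ and viewed, at most 10 in all, crops included, and the job is handed in when it is done.

Besides the shell and the picture viewer there is one more tool, called after "Call:" as a command line: name --argument value ..., lists and objects as JSON in quotes. move_arm: Moves the arm, as the interface text tells. Its arguments: {"type":"object","properties":{"rows":{"type":"array"},"grip":{"type":"number"},"grip_force":{"type":"number"}},"required":["rows"]}

```bash
mkdir -p pics; ls; cat > h.py <<'E'
import numpy as np,cv2
from plant import manip,imaging,ticket
def save(n,f):
    d=imaging.read_camera(n); np.savez('pics/'+f+'.npz',**{k:np.array(v) for k,v in d.items()})
    cv2.imwrite('pics/'+f+'.png',d['image'][:,:,::-1]); return d
def load(f): return dict(np.load('pics/'+f+'.npz',allow_pickle=True))
def world(d,u,v,z=None):
    f=192/np.tan(np.radians(float(d['vertical_fov']))/2)
    r=np.array([(u-d['cx'])/f,-(v-d['cy'])/f,-1.0]);T=d['world_from_camera']
    if z is None: s=float(d['z_map'][int(round(v)),int(round(u))])
    else: s=(z-T[2,3])/(T[:3,:3]@r)[2]
    return T[:3,:3]@(r*s)+T[:3,3]
def wgrid(d):
    f=192/np.tan(np.radians(float(d['vertical_fov']))/2)
    v,u=np.mgrid[0:384,0:512];Z=d['z_map']
    P=np.stack([(u-d['cx'])/f*Z,-(v-d['cy'])/f*Z,-Z],-1);T=d['world_from_camera']
    return P@T[:3,:3].T+T[:3,3]
E
python3 - <<'E'
from h import *
a=save('scene','s0');b=save('side','d0')
for d in(a,b): print([k for k in d],d['vertical_fov'],d['cx'],d['cy'],np.round(d['world_from_camera'],2).tolist())
for n,d in(('s',a),('d',b)):
    cv2.imwrite(f'pics/{n}0.png',cv2.resize(d['image'][:,:,::-1],(800,600),interpolation=cv2.INTER_CUBIC))
E
```

```text
pics
['image', 'z_map', 'vertical_fov', 'cx', 'cy', 'world_from_camera'] 42.26161680976497 251.25864051644822 193.94494929748367 [[0.84, -0.42, 0.34, 943.16], [0.54, 0.65, -0.53, -677.72], [0.01, 0.63, 0.78, 1063.37], [0.0, 0.0, 0.0, 1.0]]
['image', 'z_map', 'vertical_fov', 'cx', 'cy', 'world_from_camera'] 51.663559587820764 259.99927016881435 194.927102138241 [[-0.99, 0.12, -0.1, 405.78], [-0.16, -0.73, 0.67, 830.48], [0.01, 0.67, 0.74, 1016.17], [0.0, 0.0, 0.0, 1.0]]
```

View pics/s0.png

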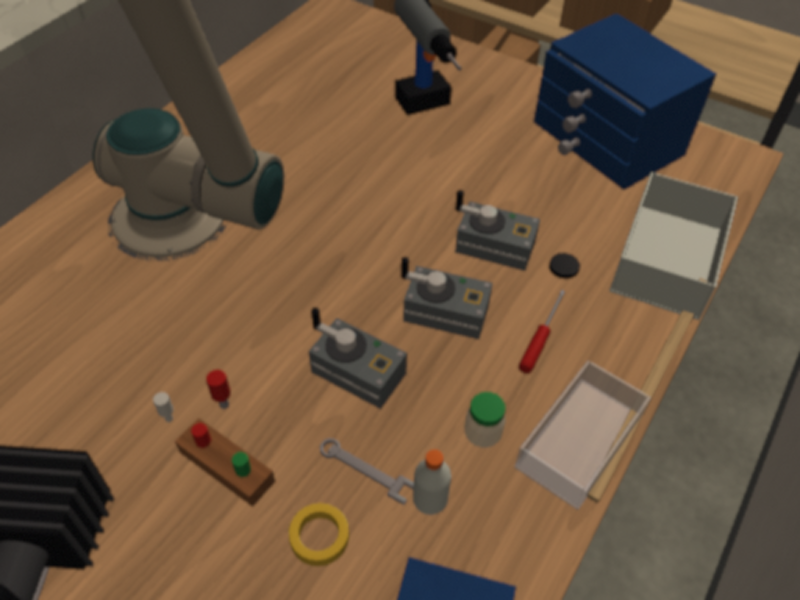

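View pics/d0.png

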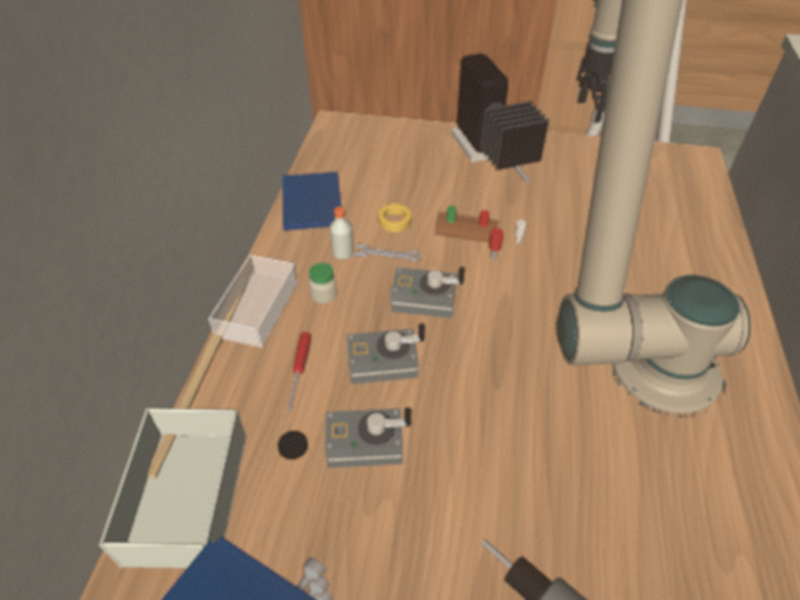

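The scene shows three heads with posts at (460,200), (405,267) and (316,317). The rack is at (225,460), with the red peg at (201,434) and the green one at (241,463). A larger red decoy stands at (218,385), outside the rack. Next I measure positions from depth.

```bash
python3 - <<'E'
from h import *
from scipy.ndimage import label
for f in('s0','d0'):
    d=load(f);P=wgrid(d);Z=P[...,2];im=d['image'].astype(int)
    ok=(d['z_map']>0)&(P[...,0]>150)&(P[...,0]<850)&(P[...,1]>-480)&(P[...,1]<350)
    print(f)
    for nm,m in (('post',(Z>100)&(Z<122)),('barboss',(Z>76)&(Z<98)),('top',(Z>55)&(Z<66)),
       ('red',(im[...,0]>90)&(im[...,1]<45)&(im[...,2]<60)),('rack',(Z>30)&(Z<40)),('yel',(im[...,0]>im[...,2]+45)&(Z>52)&(Z<68))):
        L,n=label(ok&m,np.ones((3,3)))
        for i in range(1,n+1):
            q=P[L==i]
            if len(q)<12: continue
            s=''
            if nm in('top','rack'):
                (c,w,a)=cv2.minAreaRect(q[:,:2].astype(np.float32)); s=(np.round(c),np.round(w),round(a,1))
            vv,uu=np.where(L==i)
            print(nm,len(q),np.round(q.mean(0),1),'min',np.round(q.min(0)),'max',np.round(q.max(0)),'px',uu.mean().round(),vv.mean().round(),s)
E
```

```text
s0
post 35 [492.6 254.9 111.8] min [485. 250. 100.] max [499. 263. 121.] px 294.0 124.0 
post 147 [216.5   5.9 113. ] min [150. -31. 100.] max [243.  76. 122.] px 160.0 138.0 
post 37 [497.8  62.9 111.7] min [489.  57. 101.] max [503.  72. 120.] px 259.0 168.0 
post 44 [ 438.4 -104.6  113. ] min [ 431. -110.  101.] max [444. -94. 121.] px 202.0 200.0 
post 85 [ 729.8 -234.4  106.9] min [ 712. -242.  100.] max [ 742. -218.  122.] px 277.0 301.0 
barboss 187 [529.6 262.2  85.2] min [487. 247.  76.] max [562. 287.  98.] px 306.0 135.0 
barboss 32 [230.   32.7  87.5] min [222.   4.  77.] max [235.  68.  97.] px 171.0 141.0 
barboss 164 [813.9 300.5  87.1] min [780. 288.  76.] max [850. 348.  97.] px 407.0 167.0 
barboss 210 [534.9  73.2  85.6] min [494.  56.  76.] max [565.  97.  98.] px 273.0 178.0 
barboss 232 [ 477.3 -103.6   85.7] min [ 432. -117.   76.] max [508. -85.  97.] px 216.0 213.0 
barboss 135 [ 372.6 -269.8   83.7] min [ 355. -286.   76.] max [ 387. -253.   90.] px 138.0 242.0 
barboss 280 [737.3 -85.7  78.2] min [ 712. -112.   76.] max [763. -59.  83.] px 312.0 259.0 
barb
[... 8158 characters left out ...]
1., 299.]), array([36.,  5.]), 9.7)
rack 103 [556.3 312.2  34.8] min [494. 297.  30.] max [626. 330.  40.] px 234.0 291.0 (array([560., 313.]), array([134.,   5.]), 12.4)
yel 23 [ 404.6 -339.3   60.3] min [ 393. -351.   54.] max [ 416. -333.   67.] px 309.0 139.0 
yel 30 [ 372.  -257.3   60.2] min [ 358. -270.   52.] max [ 387. -249.   68.] px 316.0 154.0 
yel 15 [563.3 -98.4  60.9] min [ 555. -114.   58.] max [568. -85.  65.] px 256.0 179.0 
yel 42 [611.  100.1  60.9] min [595.  84.  56.] max [625. 117.  64.] px 230.0 223.0 
yel 13 [537.9 227.   60.9] min [521. 224.  57.] max [555. 230.  63.] px 246.0 261.0 
yel 57 [608.5 285.2  60.5] min [593. 270.  56.] max [624. 299.  64.] px 217.0 275.0
```

```bash
cat >> h.py <<'E'
from scipy.spatial.transform import Rotation as R
def go(x,y,z,ang=None):
    "print total tool-frame shift and twist to reach tcp x,y,z with tool x-axis heading ang (deg)"
    s=manip.state();q=np.array(s['eef_rot']);M=R.from_quat(q[[1,2,3,0]]).as_matrix()
    h=np.degrees(np.arctan2(M[1,0],M[0,0])); d=M.T@(np.array([x,y,z])-s['tool_pos'])
    print('t',round(s['clock'],2),'pos',np.round(s['tool_pos'],1),'heading',h.round(2),'down',np.round(M[:,2],3),'F',np.round(s['force'],1),'gap',round(s['finger_gap'],1),'gf',np.round(s['grasp_force'],1),'j6',np.round(s['joints'][5],2))
    tw=None if ang is None else -((ang-h+180)%360-180)
    print('shift now-axes',np.round(d,2),'twist',tw)
E
python3 - <<'E'
from h import *
go(437,-140,180,90)
go(437,-140,180,0)
E
```

```text
t 0.1 pos [ 191.5 -541.7  247.5] heading 19.47 down [-0.     0.002 -1.   ] F [-0.1 -0.4 -1. ] gap 85.3 gf 0.0 j6 -0.12
shift now-axes [ 365.29 -296.82   68.07] twist -70.5308971925412
t 0.1 pos [ 191.5 -541.7  247.5] heading 19.47 down [-0.     0.002 -1.   ] F [-0.1 -0.4 -1. ] gap 85.3 gf 0.0 j6 -0.12
shift now-axes [ 365.29 -296.82   68.07] twist 19.469102807458796
```

Call:
move_arm --rows '[[[30.4,-24.7,5.7,0],[30.4,-24.7,5.7,0],[30.4,-24.7,5.7,0],[30.4,-24.7,5.7,0],[30.4,-24.7,5.7,0],[30.4,-24.7,5.7,0],[30.4,-24.7,5.7,0],[30.4,-24.7,5.7,0],[30.4,-24.7,5.7,0],[30.4,-24.7,5.7,0],[30.4,-24.7,5.7,0],[30.4,-24.7,5.7,0]]]' --grip 1

```text
clock: 1.1
tool_pos: [437.2, -139.2, 179.5]
eef_rot: [0.0, 0.986, 0.169, -0.0]
force: [0.3, -1.3, 0.2]
finger_gap: -0.2
grasp_force: 0.0
```

Call:
move_arm --rows '[[[0,0,0,-7.1],[0,0,0,-7.1],[0,0,0,-7.1],[0,0,0,-7.1],[0,0,0,-7.1],[0,0,0,-7.1],[0,0,0,-7.1],[0,0,0,-7.1],[0,0,0,-7.1],[0,0,0,-7.1],[0,0,0,-0.5]]]'

```text
clock: 2.02
tool_pos: [436.5, -141.0, 179.6]
eef_rot: [-0.0, 0.7, 0.714, -0.0]
force: [-0.5, -0.8, 0.3]
finger_gap: 0.3
grasp_force: 0.0
```

```bash
python3 - <<'E'
from h import *
go(437,-135,106,91)
d=save('wrist','w1');print(d['world_from_camera'].round(2))
cv2.imwrite('pics/w1.png',cv2.resize(d['image'][:,:,::-1],(800,600),interpolation=cv2.INTER_CUBIC))
E
```

```text
t 2.02 pos [ 436.5 -141.   179.6] heading 91.1 down [-0.001  0.    -1.   ] F [-0.5 -0.8  0.3] gap 0.3 gf 0.0 j6 -0.48
shift now-axes [ 5.93  0.66 73.57] twist 0.10410550573908495
[[ 1.0000e+00 -2.0000e-02 -0.0000e+00  4.3497e+02]
 [ 2.0000e-02  9.5000e-01  3.0000e-01 -6.5160e+01]
 [-0.0000e+00 -3.0000e-01  9.5000e-01  3.0520e+02]
 [ 0.0000e+00  0.0000e+00  0.0000e+00  1.0000e+00]]
```

View pics/w1.png

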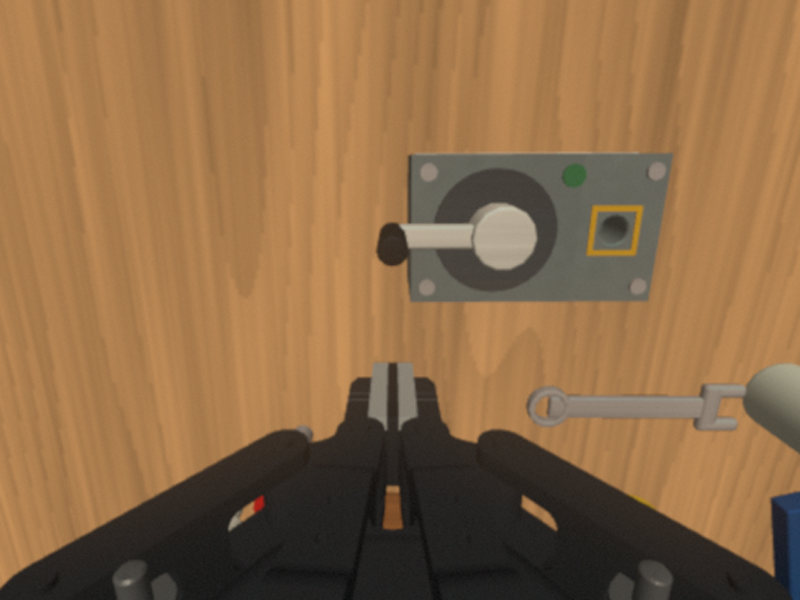

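The wrist view shows head A: post at (392,244), aligned with the fingers, and hole at (613,229). I'll lower the tool and creep towards the post.

Call:
move_arm --rows '[[[0,0,30,0],[0,0,30,0],[3,0,13,0],[5,0,0,0],[4,0,0,0],[0,0,0,0]]]'

```text
clock: 2.57
tool_pos: [437.1, -128.7, 107.7]
eef_rot: [0.001, 0.701, 0.713, 0.0]
force: [0.7, 0.0, -0.4]
finger_gap: 0.1
grasp_force: 0.0
```

Call:
move_arm --rows '[[[1,0,0,0],[1,0,0,0],[1,0,0,0],[1,0,0,0],[0,0,0,0]]]'

```text
clock: 2.98
tool_pos: [436.7, -125.1, 107.3]
eef_rot: [0.0, 0.701, 0.713, 0.0]
force: [0.1, 1.3, 0.2]
finger_gap: -0.1
grasp_force: 0.0
```

```bash
python3 - <<'E'
from h import *
go(437,-120,106,91)
d=load('w1');print('holeA',world(d,613*.64,229*.64,60),'post',world(d,392*.64,231*.64,115))
E
```

```text
t 2.98 pos [ 436.7 -125.1  107.3] heading 90.97 down [ 0.001 -0.    -1.   ] F [0.1 1.3 0.2] gap -0.1 gf 0.0 j6 -0.45
shift now-axes [5.06 0.43 1.26] twist -0.0327179025189821
holeA [554.75440874 -98.93892061  60.        ] post [435.16520218 -93.95153745 115.        ]
```

Call:
move_arm --rows '[[[1,0,0,0],[1,0,0,0],[1,0,0,0],[0,0,0,0]]]'

```text
clock: 3.32
tool_pos: [436.4, -121.9, 106.8]
eef_rot: [-0.0, 0.701, 0.713, -0.0]
force: [0.2, -0.5, -0.0]
finger_gap: 0.1
grasp_force: 0.0
```

Call:
move_arm --rows '[[[1,0,0,0],[1,0,0,0],[0,0,0,0]]]'

```text
clock: 3.57
tool_pos: [436.4, -120.3, 106.9]
eef_rot: [0.0, 0.701, 0.713, -0.0]
force: [-0.6, -1.2, -1.1]
finger_gap: -0.1
grasp_force: 0.5
```

Call:
move_arm --rows '[[[1,0,0,0],[1,0,0,0],[0,0,0,0]]]'

```text
clock: 3.82
tool_pos: [436.3, -118.4, 106.9]
eef_rot: [0.0, 0.701, 0.713, -0.0]
force: [-1.4, -2.7, -0.4]
finger_gap: -0.3
grasp_force: 1.5
```

Call:
move_arm --rows '[[[1,0,0,0],[1,0,0,0],[0,0,0,0]]]'

```text
clock: 4.07
tool_pos: [436.1, -116.0, 106.9]
eef_rot: [-0.0, 0.701, 0.713, -0.0]
force: [-1.2, -3.6, 0.2]
finger_gap: -0.1
grasp_force: 1.4
```

Call:
move_arm --rows '[[[1,0,0,0],[1,0,0,0],[0,0,0,0]]]'

```text
clock: 4.32
tool_pos: [436.0, -113.8, 106.9]
eef_rot: [-0.0, 0.701, 0.713, -0.0]
force: [-2.1, -2.3, 1.2]
finger_gap: -0.2
grasp_force: 1.2
```

Call:
move_arm --rows '[[[1,0,0,0],[1,0,0,0],[1,0,0,0],[0,0,0,0]]]'

```text
clock: 4.65
tool_pos: [436.2, -110.8, 106.8]
eef_rot: [-0.0, 0.701, 0.713, 0.0]
force: [-2.5, -2.4, -0.7]
finger_gap: -0.0
grasp_force: 1.1
```

Head A's lever is slack: it holds at about 3 N after 9 mm of travel, where a sound one would read about 15 N. I'll swing it on.

Call:
move_arm --rows '[[[2,0.5,0,0],[2,0.5,0,0],[2,0.6,0,0],[2,0.7,0,0],[2,0.8,0,0],[2,0.9,0,0],[0,0,0,0]]]'

```text
clock: 5.23
tool_pos: [440.4, -98.5, 106.9]
eef_rot: [0.0, 0.701, 0.713, 0.0]
force: [-0.9, -1.4, -0.4]
finger_gap: -0.1
grasp_force: 0.6
```

Call:
move_arm --rows '[[[2,0.9,0,0],[2,1,0,0],[2,1,0,0],[2,1.1,0,0],[2,1.2,0,0],[2,1.3,0,0],[0,0,0,0]]]'

```text
clock: 5.82
tool_pos: [446.7, -86.5, 106.9]
eef_rot: [0.0, 0.701, 0.713, 0.0]
force: [-1.3, -1.8, 0.3]
finger_gap: 0.1
grasp_force: 0.6
```

Call:
move_arm --rows '[[[-5,0,0,0],[-15,0,0,0],[-20,0,0,0],[-20,0,-20,0],[0,0,-35,0],[0,0,-35,0],[0,0,-35,0],[0,0,0,0]]]'

```text
clock: 6.48
tool_pos: [451.8, -148.9, 238.8]
eef_rot: [0.007, 0.701, 0.713, 0.003]
force: [0.7, -0.3, -0.1]
finger_gap: -0.0
grasp_force: 0.0
```

```bash
python3 - <<'E'
from h import *
d=save('wrist','w2')
cv2.imwrite('pics/w2.png',cv2.resize(d['image'][:,:,::-1],(800,600),interpolation=cv2.INTER_CUBIC))
go(405,-390,180,91)
E
```

```text
t 6.53 pos [ 450.3 -148.1  235.8] heading 90.94 down [ 0.01  -0.003 -1.   ] F [ 0.4 -0.1 -0.2] gap 0.0 gf 0.0 j6 -0.48
shift now-axes [-240.94  -49.81   56.15] twist -0.06089156268726015
```

View pics/w2.png

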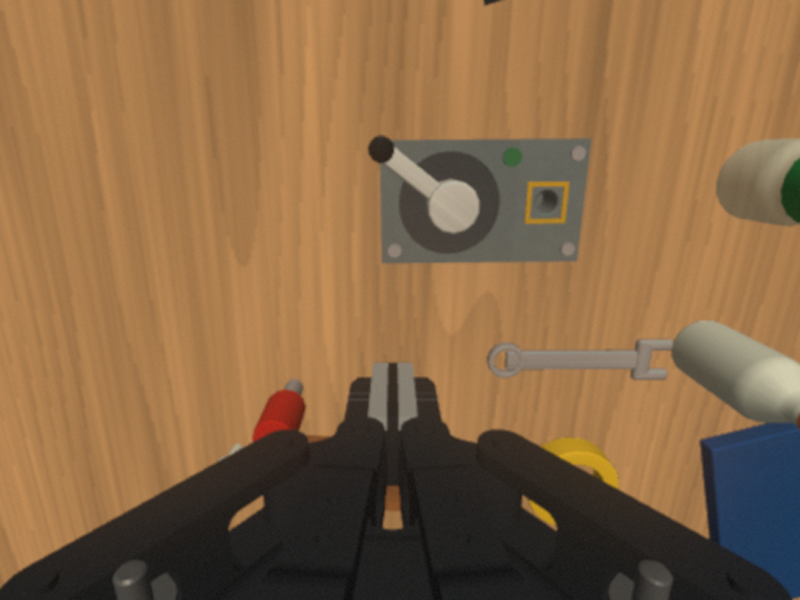

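Lever A stands about 37° round and stays there (post at (381,149)). The hole is at (547,203). Now to the red peg.

Call:
move_arm --rows '[[[-36,-6.5,0,0],[-36,-6.5,0,0],[-36,-6.5,5,0],[-36,-6.5,10,0],[-36,-6.5,10,0],[-36,-6.5,10,0],[-36,-6.5,0,0],[0,0,0,0],[0,0,0,0]]]' --grip 0 --grip_force 30

```text
clock: 7.28
tool_pos: [405.5, -400.9, 194.8]
eef_rot: [-0.001, 0.702, 0.712, 0.001]
force: [0.1, 0.4, -0.7]
finger_gap: 42.8
grasp_force: 0.0
```

```bash
python3 - <<'E'
from h import *
d=load('w2');print('holeA',world(d,547.5*.64,203*.64,60))
d=save('wrist','w3')
cv2.imwrite('pics/w3.png',cv2.resize(d['image'][:,:,::-1],(800,600),interpolation=cv2.INTER_CUBIC))
go(405,-346,120,91)
E
```

```text
holeA [ 556.16153411 -100.12328036   60.        ]
t 7.33 pos [ 405.7 -399.3  195.2] heading 90.87 down [-0.001  0.003 -1.   ] F [-0.6  1.4  0.5] gap 42.7 gf 0.0 j6 -0.92
shift now-axes [53.04  0.18 75.42] twist -0.1298391641068406
```

View pics/w3.png

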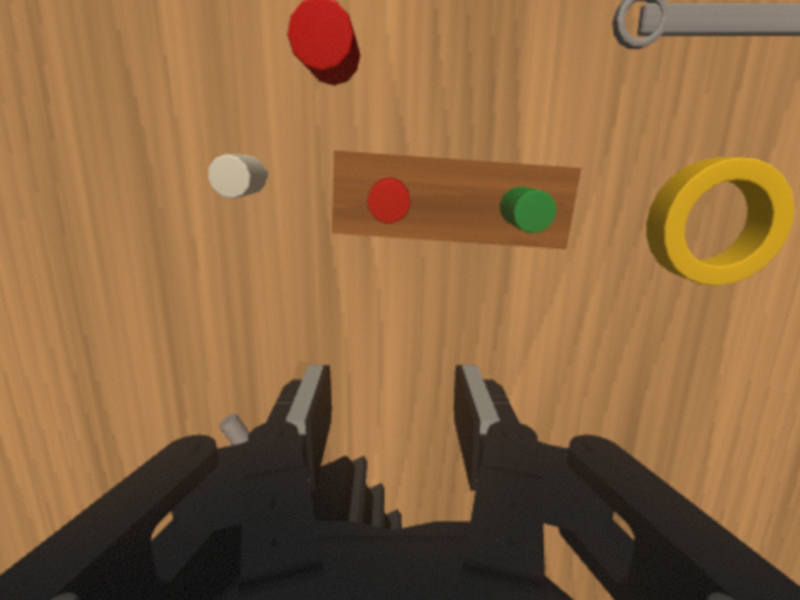

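The red peg top is at (388.5,200.5) and the green at (528,210). The red decoy is at (320,33).

```bash
python3 - <<'E'
from h import *
d=load('w3');a=world(d,388.5*.64,200.5*.64,71);b=world(d,528*.64,210*.64,71)
print(a,b,np.linalg.norm(a-b),world(d,388.5*.64,200.5*.64))
go(a[0],a[1],58,87)
E
```

```text
[ 402.29165601 -346.03386453   71.        ] [ 478.25127067 -350.1023544    71.        ] 76.0684932754254 [ 402.28976575 -346.0522799    70.77786078]
t 7.33 pos [ 405.7 -399.3  195.2] heading 90.87 down [-0.001  0.003 -1.   ] F [-0.6  1.4  0.5] gap 42.7 gf 0.0 j6 -0.92
shift now-axes [ 52.84  -2.46 137.42] twist 3.8701608358931594
```

Call:
move_arm --rows '[[[26.5,-1,35,0],[26.5,-0.5,30,0],[0,0,25,0],[0,0,20,0],[0,0,15,0],[0,0,10,0],[0,0,2,0],[0,0,0,0]]]'

```text
clock: 8.0
tool_pos: [403.9, -347.0, 61.4]
eef_rot: [-0.001, 0.701, 0.713, 0.0]
force: [0.1, 0.3, 0.4]
finger_gap: 42.1
grasp_force: 0.0
```

```bash
python3 - <<'E'
from h import *
go(404,-346,58,91)
E
```

```text
t 8.0 pos [ 403.9 -347.    61.4] heading 91.02 down [-0.001  0.001 -1.   ] F [0.1 0.3 0.4] gap 42.1 gf 0.0 j6 -0.86
shift now-axes [0.97 0.12 3.4 ] twist 0.01687770863446758
```

Call:
move_arm --rows '[[[1,0,3,0],[0,0,0,0]]]'

```text
clock: 8.17
tool_pos: [404.3, -347.1, 59.3]
eef_rot: [0.001, 0.701, 0.713, 0.0]
force: [-0.1, -0.5, -0.2]
finger_gap: 42.4
grasp_force: 0.0
```

Call:
move_arm --rows '[[[0,0,0,0],[0,0,0,0],[0,0,0,0],[0,0,0,0],[0,0,0,0],[0,0,0,0],[0,0,0,0],[0,0,0,0]]]' --grip 1 --grip_force 40

```text
clock: 8.83
tool_pos: [404.1, -347.5, 59.5]
eef_rot: [0.001, 0.701, 0.713, -0.0]
force: [-1.3, 1.6, 5.8]
finger_gap: 22.9
grasp_force: 39.1
```

Call:
move_arm --rows '[[[0,0,-8,0],[0,0,-10,0],[0,0,-15,0],[0,0,-25,0],[0,0,-35,0],[0,0,-20,0],[0,0,0,0],[0,0,0,0]]]'

```text
clock: 9.5
tool_pos: [404.4, -347.7, 173.6]
eef_rot: [0.002, 0.701, 0.713, -0.0]
force: [0.3, 0.7, -0.9]
finger_gap: 22.7
grasp_force: 39.2
```

```bash
python3 - <<'E'
from h import *
d=save('wrist','w4')
im=d['image'][200:384,156:356,::-1]
cv2.imwrite('pics/w4.png',cv2.resize(im,(652,600),interpolation=cv2.INTER_CUBIC))
go(556.3,-100,170,91)
s=save('scene','s4')
E
```

```text
t 9.55 pos [ 403.6 -346.9  172. ] heading 90.96 down [ 0. -0. -1.] F [ 0.1  0.5 -0.8] gap 22.5 gf 39.2 j6 -0.86
shift now-axes [244.27 156.83   1.93] twist -0.03563614572129836
```

View pics/w4.png

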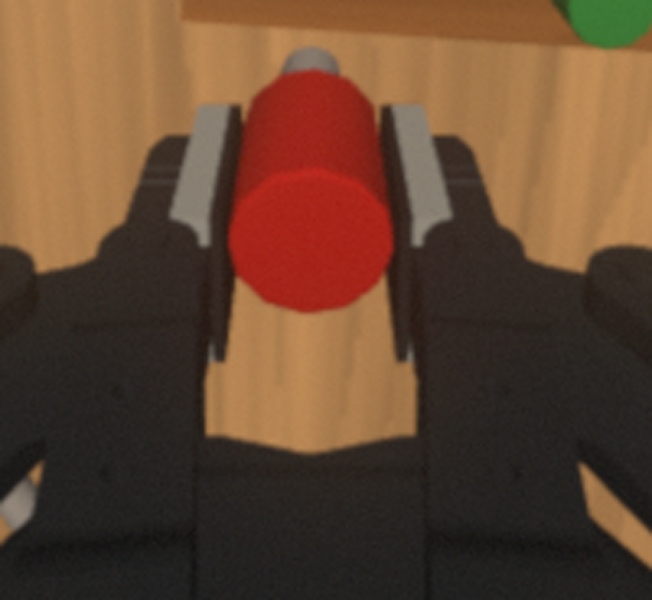

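The peg hangs straight in the gripper, with its top face centred at crop pixel (311,240). I'll compute its offset from the TCP.

```bash
python3 - <<'E'
from h import *
d=load('w4');u=156+311/3.26-.35;v=200+240/3.26-.35
z=172+11.6;print('depth pt',world(d,u,v),'plane',world(d,u,v,z),manip.state()['tool_pos'])
P=wgrid(d);im=d['image'].astype(int)
m=(im[...,0]>120)&(im[...,1]<40)&(P[...,2]>100);q=P[m];t=q[q[:,2]>q[:,2].max()-5];print(len(t),t.mean(0),t.min(0),t.max(0))
print(world(d,u,200+170/3.26,z)[1],world(d,u,200+311/3.26,z)[1])
E
```

```text
depth pt [ 404.04278514 -345.62031744  185.4008182 ] plane [ 404.06564346 -346.79665763  183.6       ] [ 403.2242156  -346.4071581   171.06890336]
15 [ 402.60200035 -271.47433947  298.9083113 ] [ 402.60200035 -271.47433947  298.9083113 ] [ 402.60200035 -271.47433947  298.9083113 ]
-335.942868850065 -358.76947633337375
```

Call:
move_arm --rows '[[[30.5,19.5,0,0],[30.5,19.5,0,0],[30.5,19.5,0,0],[30.5,19.5,0,0],[30.5,19.5,0,0],[30.5,19.5,0,0],[30.5,19.5,0,0],[30.5,19.5,0,0],[0,0,20,0],[0,0,15,0],[0,0,10,0],[0,0,0,0]]]'

```text
clock: 10.6
tool_pos: [553.1, -99.5, 123.0]
eef_rot: [-0.003, 0.701, 0.713, -0.002]
force: [-0.5, -0.3, -0.4]
finger_gap: 22.8
grasp_force: 39.3
```

```bash
python3 - <<'E'
from h import *
d=save('wrist','w5');save('side','d5');save('scene','s5')
im=d['image'][150:350,150:400,::-1]
cv2.imwrite('pics/w5.png',cv2.resize(im,(750,600),interpolation=cv2.INTER_CUBIC))
go(556,-100,112,91)
E
```

```text
t 10.75 pos [ 555.7 -101.   126.6] heading 90.92 down [-0.  0. -1.] F [ 0.2 -0.5 -0.7] gap 22.9 gf 39.3 j6 -0.32
shift now-axes [ 0.98  0.35 14.63] twist -0.08382899309270897
```

View pics/w5.png

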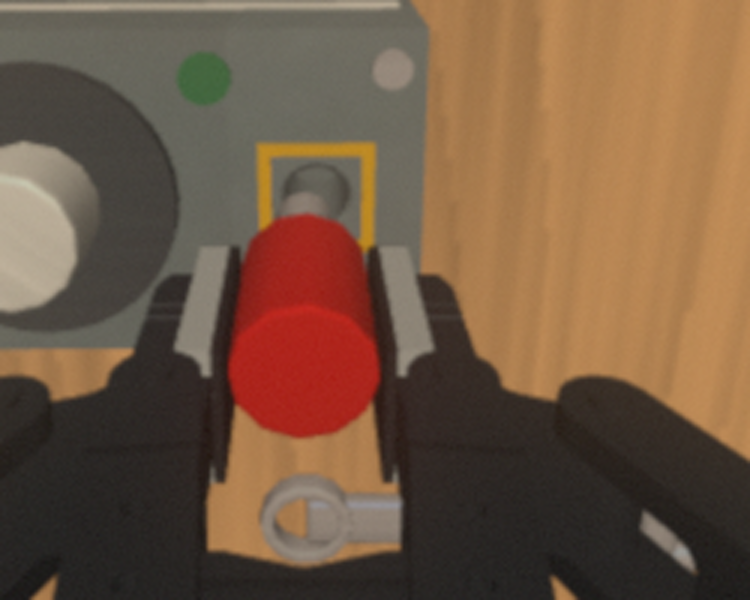

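The shank tip is at (305,203) and the hole and square are centred at x=317, so the hole lies slightly to the right. I'll quantify both in world coordinates.

```bash
python3 - <<'E'
from h import *
d=load('w5');f=lambda a,b:(150+a/3-.33,150+b/3-.33)
print('sq top edge+L/R',world(d,*f(317,150),60),'hole',world(d,*f(317,194),60))
print('topL',world(d,*f(264,150),60),'topR',world(d,*f(370,150),60))
print('peg top',world(d,*f(304.5,371),138),'rim far/near',world(d,*f(304.5,306),138)[1],world(d,*f(304.5,437),138)[1])
print('shank edges',world(d,*f(282,205),78),world(d,*f(330,205),78))
for n in('d5','s5'):
    D=load(n);P=wgrid(D);im=D['image'].astype(int)
    m=(im[...,0]>100)&(im[...,1]<50)&(np.hypot(P[...,0]-556,P[...,1]+100)<30)&(P[...,2]>95)
    q=P[m];print(n,len(q),q.min(0),q.max(0))
    g=im[...,0]>im[...,2]+45;y=P[g&(np.abs(P[...,2]-60)<7)&(np.hypot(P[...,0]-556,P[...,1]+100)<25)]
    if len(y): print(y.min(0),y.max(0))
E
```

```text
sq top edge+L/R [555.09204033 -87.78608508  60.        ] hole [555.32066047 -98.60694635  60.        ]
topL [542.92908089 -88.02359334  60.        ] topR [567.24147659 -87.54884089  60.        ]
peg top [552.95816109 -95.54873312 138.        ] rim far/near -84.92716583942754 -106.89779853348617
shank edges [547.70381676 -94.13651281  78.        ] [557.865777   -93.93176115  78.        ]Traceback (most recent call last):
  File "<stdin>", line 10, in <module>
    return umr_minimum(a, axis, None, out, keepdims, initial, where)
ValueError: zero-size array to reduction operation minimum which has no identity
```

```bash
python3 - <<'E'
from h import *
go(556,-100,112,91)
d=save('wrist','w6');T=manip.state()['tool_pos'];print(T,d['world_from_camera'][:3,3]-T)
im=d['image'][150:350,150:400,::-1]
cv2.imwrite('pics/w6.png',cv2.resize(im,(750,600),interpolation=cv2.INTER_CUBIC))
E
```

```text
t 10.75 pos [ 555.7 -101.   126.6] heading 90.92 down [-0.  0. -1.] F [ 0.2 -0.5 -0.7] gap 22.9 gf 39.3 j6 -0.32
shift now-axes [ 0.98  0.35 14.63] twist -0.08382899309270897
[ 555.99064016 -101.11784135  127.15704804] [ -1.68535758  76.00266357 125.06891169]
```

View pics/w6.png

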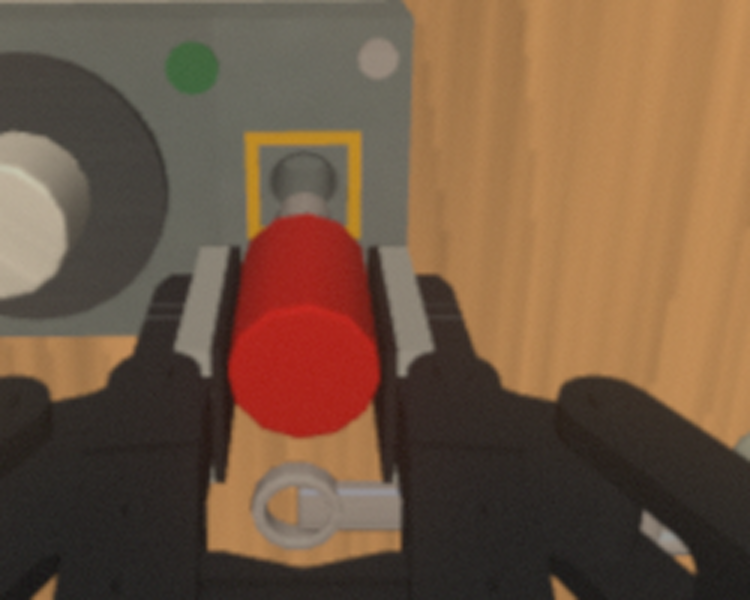

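```bash
python3 - <<'E'
from h import *
d=load('w6');f=lambda a,b:(150+a/3-.33,150+b/3-.33)
L=world(d,*f(252,139),60);Rr=world(d,*f(355,138),60);print('sq L R',L,Rr,'centre',(L+Rr)/2-[0,(Rr[0]-L[0])/2,0])
print('mouth far',world(d,*f(303.5,151),60))
h=world(d,*f(271,180),60),world(d,*f(336,180),60);print('mouth lr',h)
for zz in (137,139):print('peg top',world(d,*f(304.5,371),zz),'rim',world(d,*f(304.5,306),zz)[1],world(d,*f(304.5,437),zz)[1])
E
```

```text
sq L R [542.98734793 -88.11455856  60.        ] [566.96708655 -87.48944706  60.        ] centre [554.97721724 -99.79187212  60.        ]
mouth far [555.02759995 -90.87696955  60.        ]
mouth lr (array([547.45620429, -98.24153004,  60.        ]), array([562.82078188, -97.99688175,  60.        ]))
peg top [555.43461136 -99.93490534 137.        ] rim -88.85449768594127 -111.77975501966966
peg top [555.41500938 -98.63624438 139.        ] rim -87.74816157821091 -110.27550064097133
```

The peg and hole agree to within about 1 mm, so I'll lower it in small steps while watching the force.

Call:
move_arm --rows '[[[0.5,-0.2,5,0],[0,0,5,0],[0,0,4,0],[0,0,2,0],[0,0,2,0],[0,0,2,0],[0,0,0,0]]]'

```text
clock: 11.38
tool_pos: [555.3, -99.9, 106.3]
eef_rot: [-0.0, 0.701, 0.713, -0.0]
force: [-0.5, 0.3, -0.4]
finger_gap: 22.5
grasp_force: 39.3
```

Call:
move_arm --rows '[[[0,0,2,0],[0,0,2,0],[0,0,0,0]]]'

```text
clock: 11.63
tool_pos: [555.3, -99.9, 102.3]
eef_rot: [-0.0, 0.701, 0.713, -0.0]
force: [0.5, 0.3, -1.0]
finger_gap: 22.7
grasp_force: 39.3
```

It is inside the hole without contact, so I'll keep lowering towards the seated height (about 84.5).

Call:
move_arm --rows '[[[0,0,3,0],[0,0,3,0],[0,0,3,0],[0,0,3,0],[0,0,2,0],[0,0,1.5,0],[0,0,0,0]]]'

```text
clock: 12.22
tool_pos: [555.2, -99.9, 86.7]
eef_rot: [-0.0, 0.701, 0.713, -0.0]
force: [0.2, 0.5, -0.6]
finger_gap: 22.9
grasp_force: 39.3
```

Call:
move_arm --rows '[[[0,0,1,0],[0,0,1,0],[0,0,0,0]]]'

```text
clock: 12.47
tool_pos: [555.4, -100.0, 85.1]
eef_rot: [-0.0, 0.701, 0.713, -0.0]
force: [0.4, 0.0, -0.5]
finger_gap: 22.6
grasp_force: 39.3
```

Call:
move_arm --rows '[[[0,0,0.7,0],[0,0,0,0]]]'

```text
clock: 12.63
tool_pos: [555.6, -100.0, 84.6]
eef_rot: [0.0, 0.701, 0.713, 0.0]
force: [0.3, -0.9, -1.1]
finger_gap: 23.0
grasp_force: 39.4
```

Call:
move_arm --rows '[[[0,0,0.7,0],[0,0,0,0]]]'

```text
clock: 12.8
tool_pos: [555.6, -100.0, 84.6]
eef_rot: [0.0, 0.701, 0.713, 0.0]
force: [-1.0, -0.1, 4.9]
finger_gap: 22.6
grasp_force: 39.8
```

Call:
move_arm --rows '[[[0,0,0.7,0],[0,0,0,0]]]'

```text
clock: 12.97
tool_pos: [555.6, -100.0, 84.5]
eef_rot: [0.0, 0.701, 0.713, 0.0]
force: [-1.9, 0.1, 8.2]
finger_gap: 22.8
grasp_force: 40.2
```

The peg is seated: force is rising at z=84.5. I'll release gently to half-open and retreat.

Call:
move_arm --rows '[[[0,0,-0.7,0],[0,0,0,0],[0,0,0,0],[0,0,0,0],[0,0,0,0],[0,0,0,0]]]' --grip 0

```text
clock: 13.47
tool_pos: [555.4, -99.9, 83.5]
eef_rot: [-0.0, 0.701, 0.713, -0.0]
force: [-0.5, -0.2, 0.1]
finger_gap: 42.8
grasp_force: 0.0
```

Call:
move_arm --rows '[[[0,0,-5,0],[0,0,-10,0],[0,0,-20,0],[0,0,-30,0],[0,0,-30,0],[-20,0,-20,0],[-35,0,0,0],[-20,0,0,0],[0,0,0,0],[0,0,0,0],[0,0,0,0]]]'

```text
clock: 14.38
tool_pos: [556.5, -174.3, 199.1]
eef_rot: [-0.0, 0.701, 0.713, 0.0]
force: [-0.9, -1.0, -0.7]
finger_gap: 42.6
grasp_force: 0.0
```

```bash
python3 - <<'E'
from h import *
d=save('wrist','w7');go(0,0,0)
cv2.imwrite('pics/w7.png',cv2.resize(d['image'][:,:,::-1],(800,600),interpolation=cv2.INTER_CUBIC))
P=wgrid(d);im=d['image'].astype(int)
m=(im[...,0]>110)&(im[...,1]<50)&(np.hypot(P[...,0]-556,P[...,1]+100)<30);q=P[m];t=q[q[:,2]>q[:,2].max()-4];print(len(t),q.max(0),t.mean(0),t.min(0))
E
```

```text
t 14.43 pos [ 556.5 -174.   198.9] heading 90.99 down [-0.     0.001 -1.   ] F [-0.4  0.8  0.2] gap 42.8 gf 0.0 j6 -0.44
shift now-axes [ 183.42 -553.34  199.22] twist None
9 [566.23977358 -88.43222217 324.74172211] [555.06231701 -98.57290908 324.74172211] [555.06231701 -98.57290908 324.74172211]
```

View pics/w7.png

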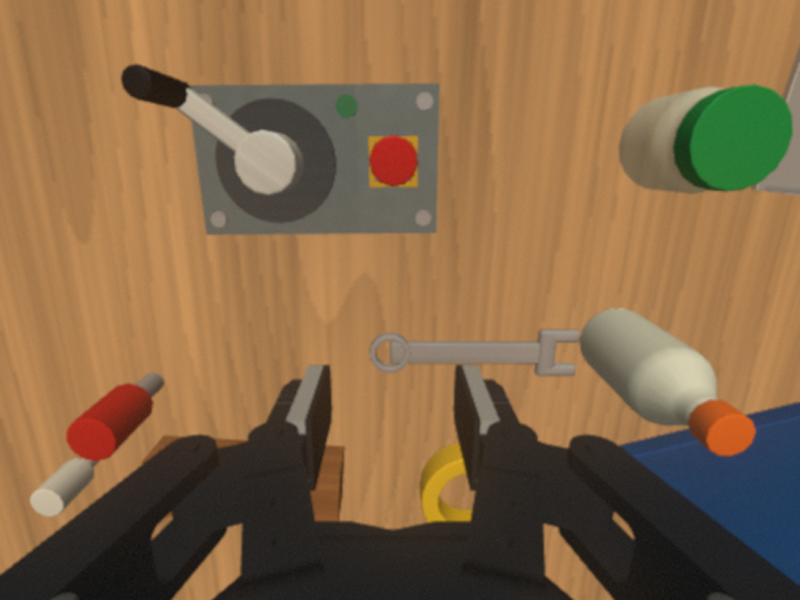

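The red peg stands upright at (393,161), centred in the yellow square. The lever is still about 37° round and the gripper is clear. I'll check the top height and hand in.

```bash
python3 - <<'E'
from h import *
z=world(load('w7'),393*.64,161*.64);print(z)
if 90<z[2]<100: print(ticket.close_job())
E
```

```text
[555.28621595 -99.2196824   95.4443782 ]
the job is handed in; nothing more can be done
None
```

I found the slack lever on the head nearest the rack (hole near x=555, y=-100 mm) and swung it about 37°. The red peg is seated and released in that head's hole, and the job is handed in. I pressed only that lever; I have not seen the judge's verdict.

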